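Hold a lamp stand's post square with a steel square

ROBOT

A 6-joint arm with a two-finger parallel gripper is mounted at the origin on the work surface. World frame = base frame: x ahead of the robot, y to its left, z up, the work surface at z = 0. Lengths are in m, angles in rad, forces in N, time in s.
With the tool pointing down it reaches from about 0.35 to 0.975 m from the base axis. Payload 4.9 kg.
Tool frame: the origin (TCP) lies on the centre line of the jaws, within the pads' length; the fingertips stand 25 mm ahead of it and the grasp point (between the pads) lies 6 mm ahead of it; z points along the fingers, y is the line along which they close (so a half turn about z gives the same grasp; the last joint's range is limited). The gripper opens to 85 mm and grips with 20 to 120 N. Pads are 22 mm wide; open, the fingers measure 114 mm over their backs; the gripper's body (76 mm by 85 mm) begins 54 mm behind the grasp point. The pads swing forward as they close: fully open they stand 13 mm farther back than shut.
Start: joints at [-1.347, 0.053, 1.613, -0, 1.476, -0.119], TCP at [0.21, -0.589, 0.256] pointing down, gripper open.
Joint ranges: [-3.01, 3.01], [-1.01, 2.22], [0.06, 2.58], [-1.02, 4.17], [0.09, 2.62], [-3.14, 3.14]. Speed limits (rad/s): [2.57, 2.57, 3.14, 3.14, 3.14, 3.14].

INTERFACE

Orientations are given as a unit quaternion [w, x, y, z].
In Python, from plant import state, grab_frame, get_calibration, job gives the robot as it stands. The module is installed in compiled form; this text tells all that it offers.
- The arm moves only by the tool move_arm, never from a script. Its argument "targets" is a list that holds one entry, the list of rows, each a list of 5 numbers: the opening in per cent of the stroke, from 0 (shut) to 100 (fully open), then the shift along the tool's x, y, z as a fraction of full scale, then the turn about the tool's z as a fraction of full scale. A call has 1 to 5 rows; each row shifts and turns the commanded pose from where the row before left it, along the tool's axes as they then stand; what a row does not reach is not made up. Full scale, the value 1, is 0.6 m for a shift and 6 degrees for a turn. A row lasts 1/12 s, in which the tool goes at most 41.7 mm and 7.16 degrees, less where a joint would pass 70% of its speed; a pose out of reach is approached as far as the arm can. A call with a number of a shift or a turn outside -1 to 1 is refused whole. A call with a gripper value outside its range is refused whole. The fingers move at their own pace and stop on an object; the grip force is fixed at half the most. Time passes only in rows, so rows that do not move let the fingers close. It gives the time, the measured TCP pose, the force, the opening and the grip force at its end, in the units of the state.
- state(): the state, without advancing time (a new reading comes with each control period).
- grab_frame(name): name is "side" or "top"; returns the picture (384x512x3 uint8, red, green, blue); there is no depth.
- get_calibration(name): a dict with "vertical_fov" (degrees; the focal length in pixels is half the picture's height over the tangent of half this angle, whatever the lens; pixels are square), "cx", "cy" (the principal point, pixels), "dist_coeffs" ([k1, k2, p1, p2, k3] as OpenCV has them; the pictures are not rectified), "R" (3x3) and "t" (3): a world point X has camera coordinates R X + t. Camera axes: x right, y down, z forward; pixel columns grow to the right and rows downward; lengths in m; the calibration is good to about 2 mm. A picture is of the moment at which its call begins. get_calibration takes no time and is no camera call.
- job.job_done(): hands the job in; it is judged then, once.
The state is a dict: "time": time; "joint_pos": joint angles; "joint_vel": joint speeds; "joint_efforts": joint torques, N m; "tool_pos": TCP position; "tool_rot": TCP orientation; "contact_force": force on the tool from outside, world axes, zero at the start; "ft_torque": the same for the moment, N m; "gripper_width": opening from 0.0 (shut) to 1.0 (fully open); "grasp_force": force on a finger pad.
Only numpy, scipy, OpenCV 4.12 (cv2) and the standard library are available. Lean on these libraries where they do the work, as an engineer would, in place of code of your own. Each camera call takes 0.05 s, during which the arm holds its last target. There are 200 camera calls.

TASK

Pull the steel square straight up out of its upright holder and press it upright into the corner between the lamp stand's base plate and its post, until the short leg's underside rests flat on the plate and the long leg's back lies flat against the post, about midway across the post's face. Finish while still gripping the square and pressing it lightly against both plate and post (the program ends holding it there, so that the post can be screwed down), and leave everything else where it stands.

Things in the scene. Friction and masses are not known exactly. Their poses are not given: they have to be found in the camera images.
- square: bare steel L-shaped square, 12 mm thick (x -6 to 6), 0.3 kg. Origin: outer corner (heel), mid-thickness. z runs up the back of the long leg: 165 mm tall, 32 mm wide (y 0 to 32). y runs along the underside of the short leg, which ends at y = 92 mm and is 24 mm high. Starts upright in the holder's slot, short leg down, long leg's upper 96 mm free: grip that across the 12 mm, from above.
- holder: grey plastic tool holder fixed to the table, left or right, turned a little; origin under its centre. Slot inside 17 mm (x) by 98 mm (y -64 to 34), floor at z = 6, rim at z = 75 mm; the square stands in it, axes parallel to the holder's, heel near x = 0, y = -61 mm. At y 40 to 70 mm, rim 60 mm high, two pockets hold a marker and a screwdriver.
- base: plywood base plate of a lamp stand, 110 mm (x) by 180 mm (y) by 12 mm thick, fixed to the table on the other side from the holder, turned a little; origin under its centre. The post stands near its -y end.
- post: wooden post, 40 by 40 mm, 135 mm tall, rigid on the base plate, same axes; origin under its centre, 50 mm towards -y from the plate's centre. The square's back goes against its +y face (20 mm from its axis). A small circuit board, 55 mm wide, is on its -y face. Plate and post do not give: push with 5 to 20 N; over 80 N spoils the joint.
- corner (a point): inside corner of plate and post: on the plate's top (12 mm above the table), at the foot of the post's +y face, midway across it. Axes as the plate's: z up, y away from the post along the plate. The square is home when its origin is here and its axes are parallel to these. The square grips the wood when it rubs (friction near 1), which can tip it in the hand.
- marker: marker pen, 15 mm thick and 135 mm long, standing in the holder's pocket at holder x = -11, y = 55 mm; origin at its foot. Leave it.
- driver: screwdriver, handle 17 mm thick up, 130 mm long, standing in the holder's pocket at holder x = 11, y = 55 mm; origin at its tip, down. Leave it.
- spool: metal solder spool standing between the holder and the lamp stand, 48 mm wide, 35 mm tall; origin under its centre. Leave it.
- relay: small blue relay, 28 by 22 by 20 mm tall, beyond the spool; origin under its centre. Leave it.
- meter: multimeter lying flat, 75 by 140 by 34 mm tall, near the far edge; origin under its centre. Leave it.
- board: circuit board lying flat, 75 by 110 mm, parts up to 20 mm tall, near the far edge; origin under its centre. Leave it.
- adapter: black plug-in power adapter, 48 by 70 by 38 mm tall, near the far edge; origin under its centre. Leave it.
Mind the look-alikes: they are no part of the job. Leave any pink or red look-alike of the holder alone. Of the things that look like the base, the smaller one is meant.

How it is judged:
On the way:
1. the square is gripped and pulled up clear of the holder (height (world z) of square above 0.078 m and contact force between the fingers and square above 1 N and contact force between square and holder below 0.05 N), for 0.1 s.
At the end, for the whole second after the job is handed in: Square still gripped, at rest, pressing over 0.5 N on both plate and post; heel within 4 mm of the corner in height and off the post, within 13 mm of the middle of the post's face; upright within 2 degrees, turned within 4 degrees of the plate's long direction (contact force between the fingers and square above 1 N and contact force between square and base above 0.5 N and contact force between square and post above 0.5 N and y of square in the frame of corner between -0.004 and 0.004 m and z of square in the frame of corner between -0.004 and 0.004 m and x of square in the frame of corner between -0.013 and 0.013 m and angle between square's own z axis and vertical below 0.035 rad and angle between the y axis of square and the y axis of corner, either way round below 0.07 rad and linear speed of square below 0.01 m/s); the arm keeps its last pose, push and grip.
It fails at once if the square is pushed against the lamp stand with more than 80 N (contact force between square and post above 80 N or contact force between square and base above 80 N).
It fails at once if a bystander is moved by more than 30 mm (distance of any of marker, driver, spool, relay, meter, board, adapter from where it was at the start of the episode above 0.03 m).
It also fails if it takes over 64 s, if anything falls off the work surface, if the arm or the gripper's body presses on something with over 40 N, if the wrist force passes 120 N, or if a joint passes its speed limit or range.

## Working session

There is one attempt and no reset: what is moved stays moved. The work goes in short steps, Python scripts to look and compute and a tool call to move; the robot and the scene stay as the last step left them, time stands still between calls to the robot, and variables do not carry over. Pictures are saved under pics/ and viewed, at most 10 in all, crops included, and the job is handed in when it is done.

Besides the shell and the picture viewer there is one more tool, called as name([rows], argument=value, ...), one row to a line, values as JSON. move_arm: Moves the arm, as the interface text tells. Shift numbers are shares of 0.6 m and turn numbers shares of 6 degrees, none past 1 either way. Its arguments: {"type":"object","properties":{"targets":{"type":"array"}},"required":["targets"]}

```bash
mkdir -p pics
cat > h.py <<'E'
import numpy as np, cv2
from plant import state, grab_frame, get_calibration, job
def cal(n):
    c=get_calibration(n); f=192/np.tan(np.radians(c["vertical_fov"])/2)
    return np.array([[f,0,c["cx"]],[0,f,c["cy"]],[0,0,1]]),np.array(c["dist_coeffs"],float),np.array(c["R"]),np.array(c["t"])
def ray(n,px):
    K,d,R,t=cal(n); p=cv2.undistortPoints(np.array(px,float).reshape(-1,1,2),K,d).reshape(-1,2)
    return -R.T@t,(np.c_[p,np.ones(len(p))])@R
def plane(n,px,z):
    o,D=ray(n,px); return o+D*((z-o[2])/D[:,2])[:,None]
def proj(n,X):
    K,d,R,t=cal(n); return cv2.projectPoints(np.array(X,float).reshape(-1,1,3),cv2.Rodrigues(R)[0],t,K,d)[0].reshape(-1,2)
def tri(pa,pb):
    A=[];b=[]
    for n,p in (("side",pa),("top",pb)):
        o,D=ray(n,[p]); D=D[0]/np.linalg.norm(D[0]); P=np.eye(3)-np.outer(D,D); A.append(P); b.append(P@o)
    X=np.linalg.solve(sum(A),sum(b)); return X,[np.linalg.norm(A[i]@X-b[i]) for i in (0,1)]
E
python3 - <<'E'
from h import *
for n in("side","top"):
    im=grab_frame(n)[:,:,::-1]; cv2.imwrite(f"pics/{n}0.png",im); cv2.imwrite(f"pics/{n}0b.png",cv2.resize(im,(800,600),interpolation=cv2.INTER_CUBIC))
    K,d,R,t=cal(n); print(n,K[0,0],d,(-R.T@t).round(3),R[2].round(2))
print(state())
E
```

```text
side 412.1160271083546 [-0.02011724  0.          0.          0.          0.        ] [0.433 0.801 0.526] [ 0.11 -0.87 -0.48]
top 373.23075054976476 [0.02321072 0.         0.         0.         0.        ] [ 0.399 -0.073  1.027] [ 0.12  0.01 -0.99]
{'time': 0.1, 'joint_pos': array([-1.34701158e+00,  5.33290879e-02,  1.61416642e+00, -2.28284857e-05,
        1.47599922e+00, -1.18969123e-01]), 'joint_vel': array([-0.00051758, -0.00161371, -0.00239821, -0.00174129,  0.00065929,
       -0.00029721]), 'joint_efforts': array([ 1.09825349e-03, -3.94902384e+01, -3.71363640e+01, -1.05337549e-04,
        3.93632508e-03, -1.78955014e-05]), 'tool_pos': array([ 0.20994788, -0.588129  ,  0.25515639]), 'tool_rot': array([-9.49134137e-04,  9.85350248e-01,  1.70540273e-01, -6.11652166e-05]), 'contact_force': array([-0.7677234 ,  0.99218352,  0.35462662]), 'ft_torque': array([-0.02112761, -0.00239635,  0.04295107]), 'grasp_force': 0.0, 'gripper_width': 0.9984222759013}
```

View pics/top0b.png

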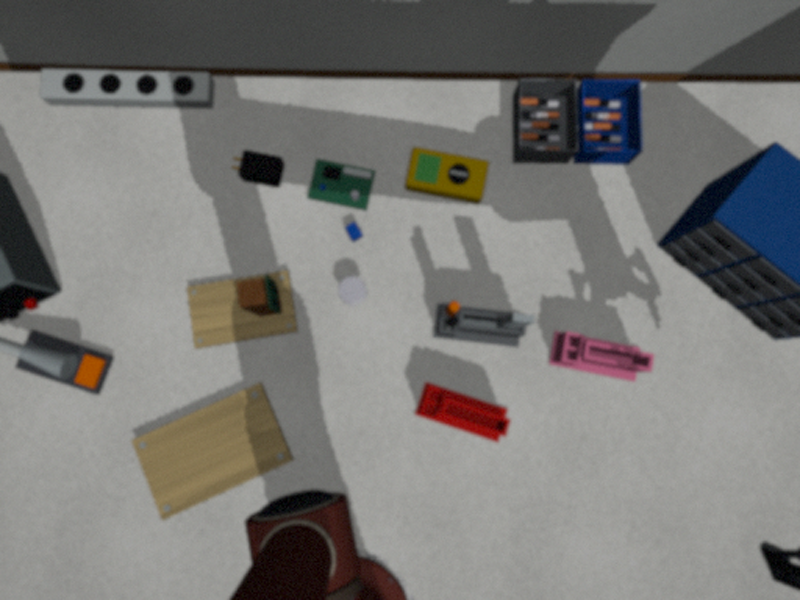

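View pics/side0b.png

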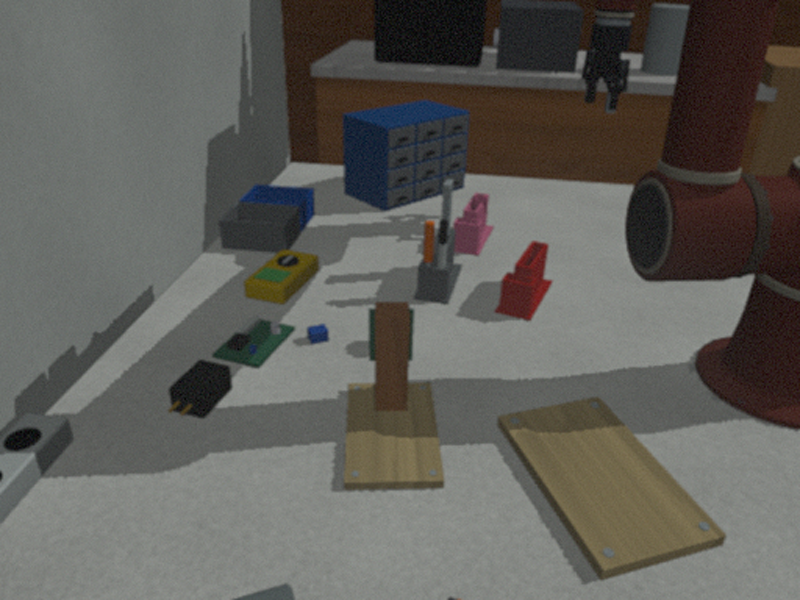

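The top view (800 px scale) shows the grey holder near (480,323), with the marker at its left end and the square's long leg at (515,320). The small plate is at (243,310), with its post leaning left at (258,295). The side view shows the post at (393,350) and the square's leg at (447,205). Next come enlarged crops.

Run:
```python
from h import *
t=cv2.imread("pics/top0.png"); s=cv2.imread("pics/side0.png")
r=lambda im,x,y,w,h:cv2.resize(im[y:y+h,x:x+w],(400,300),interpolation=cv2.INTER_CUBIC)
# top holder, top base, side holder, side base
o=np.vstack([np.hstack([r(t,270,180,80,60),r(t,115,165,80,60)]),np.hstack([r(s,235,110,120,90),r(s,195,185,180,135)])])
cv2.imwrite("pics/c1.png",o)
```

```text
(no output)
```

View pics/c1.png

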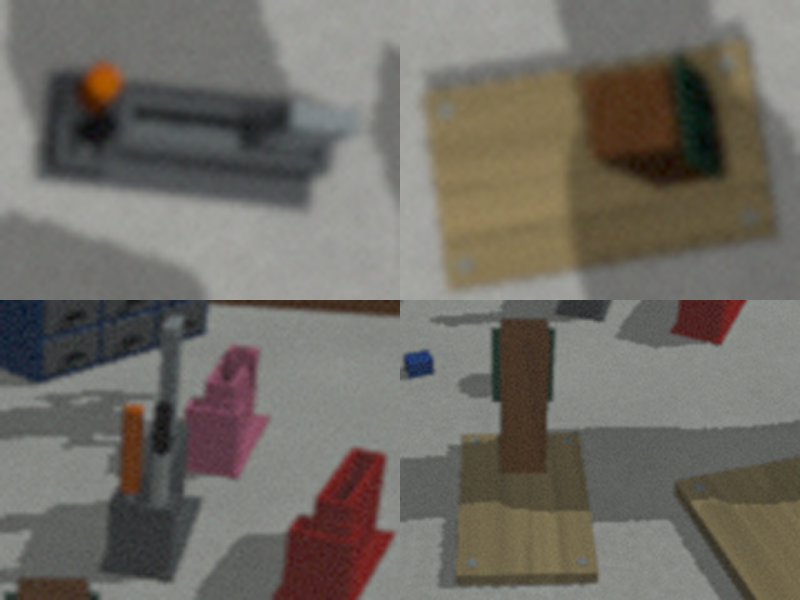

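Enlarged crops. The top view shows the plate's corners, the post's brown top and the square's leg at crop x 288–355, y 97–140. The side view shows the post's foot line at crop (500–547, 471) and the square's top at crop (173,318).

```bash
cat > m.py <<'E'
from h import *
t=cv2.imread("pics/top0.png"); s=cv2.imread("pics/side0.png")
hs=cv2.cvtColor(cv2.GaussianBlur(t,(3,3),0),cv2.COLOR_BGR2HSV)
m=cv2.inRange(hs,(8,50,20),(28,255,255)); mm=np.zeros_like(m); mm[165:225,115:195]=m[165:225,115:195]
c=max(cv2.findContours(mm,0,1)[0],key=cv2.contourArea).reshape(-1,2)
P=plane("top",c,.012)[:,:2]; R=cv2.minAreaRect(P.astype(np.float32)*1000); print("plate rect mm",R); print(cv2.boxPoints(R).round(0).tolist())
# manual corners top view, plate top
q=np.array([[28,92],[50,287],[374,235],[342,40]])/5+[115,165]-.4
Q=plane("top",q,.012); print("plate corners top",Q.round(4).tolist(), Q.mean(0).round(4))
k=np.array([[458,577],[597,574],[579,432],[461,436]]);k=(k-[400,300])*.45+[195,185]-.3
S=plane("side",k,.012); print("plate corners side",S.round(4).tolist(),S.mean(0).round(4))
for Z in(Q,S): print("sides",[np.linalg.norm(Z[i]-Z[i-1]).round(4) for i in range(4)])
f=(np.array([[500,470],[547,472]])-[400,300])*.45+[195,185]-.3
F=plane("side",f,.012); print("post foot",F.round(4).tolist(),F.mean(0).round(4),np.linalg.norm(F[0]-F[1]))
f=(np.array([[501,320],[549,320]])-[400,300])*.45+[195,185]-.3
F=plane("side",f,.147); print("post top edge side",F.round(4).tolist(),F.mean(0).round(4))
f=(np.array([[580,70],[667,66],[680,145],[592,155]])-[400,0])/5+[115,165]-.4
F=plane("top",f,.147); print("post top",F.round(4).tolist(),F.mean(0).round(4))
# square
f=np.array([[288,98],[355,106],[355,138]])/5+[270,180]-.4
print("sq top z.171",plane("top",f,.171).round(4).tolist())
f=(np.array([[162,320],[185,320],[173,318]])-[0,300])*.3+[235,110]-.35
print("sq side z.171",plane("side",f,.171).round(4).tolist())
g=cv2.inRange(hs,(90,20,20),(125,110,125)); 
f=np.array([[40,175],[55,72],[310,205],[330,170]])/5+[270,180]-.4
print("holder base z0",plane("top",f,0).round(4).tolist())
f=(np.array([[104,570],[172,579]])-[0,300])*.3+[235,110]-.35
print("holder base side",plane("side",f,0).round(4).tolist())
f=np.array([[100,80]])/5+[270,180]-.4
print("marker", tri((np.array([133,408])-[0,300])*.3+[235,110]-.35,f[0]))
E
python3 m.py
```

```text
plate rect mm ((517.0919799804688, 197.91458129882812), (109.77690124511719, 179.59884643554688), 10.53676986694336)
[[447.0, 276.0], [480.0, 100.0], [587.0, 120.0], [555.0, 296.0]]
plate corners top [[0.5548, 0.2939, 0.012], [0.4479, 0.2754, 0.012], [0.4793, 0.1009, 0.012], [0.5869, 0.1227, 0.012]] [0.5172 0.1982 0.012 ]
plate corners side [[0.5524, 0.3005, 0.012], [0.4481, 0.2805, 0.012], [0.4799, 0.1013, 0.012], [0.5876, 0.126, 0.012]] [0.517  0.2021 0.012 ]
sides [np.float64(0.1742), np.float64(0.1084), np.float64(0.1774), np.float64(0.1098)]
sides [np.float64(0.178), np.float64(0.1061), np.float64(0.182), np.float64(0.1105)]
post foot [[0.5432, 0.169, 0.012], [0.5019, 0.1649, 0.012]] [0.5226 0.1669 0.012 ] 0.041533179716563555
post top edge side [[0.5481, 0.1392, 0.147], [0.5083, 0.1319, 0.147]] [0.5282 0.1356 0.147 ]
post top [[0.5459, 0.1733, 0.147], [0.5486, 0.1319, 0.147], [0.5107, 0.124, 0.147], [0.5051, 0.1656, 0.147]] [0.5276 0.1487 0.147 ]
sq top z.171 [[0.501, -0.2431, 0.171], [0.4979, -0.2738, 0.171], [0.4831, -0.2736, 0.171]]
sq side z.171 [[0.5012, -0.2576, 0.171], [0.483, -0.2615, 0.171], [0.4929, -0.2645, 0.171]]
holder base z0 [[0.4764, -0.1404, 0.0], [0.5337, -0.1482, 0.0], [0.4626, -0.2886, 0.0], [0.4821, -0.2997, 0.0]]
holder base side [[0.5289, -0.1459, 0.0], [0.4746, -0.141, 0.0]]
marker (array([ 0.5129008 , -0.16017536,  0.13330501]), [np.float64(0.00022583556145610063), np.float64(0.00022583556145621097)])
```

move_arm([
  [[60,0.042,-0.0243,0,0],[60,0.042,-0.0243,0,0],[60,0.042,-0.0243,0,0],[60,0.042,-0.0243,0,0],[60,0.042,-0.0243,0,0]],
])

```text
time: 0.52
tool_pos: [0.3047, -0.4762, 0.2556]
tool_rot: [-0.001, 0.985, 0.17, -0.0]
contact_force: [1.2, -0.5, -0.4]
gripper_width: 0.602
grasp_force: 0.0
```

move_arm([
  [[60,0.042,-0.0243,0,0],[60,0.042,-0.0243,0,0],[60,0.042,-0.0243,0,0],[60,0.042,-0.0243,0,0],[60,0.042,-0.0243,0,0]],
])

```text
time: 0.93
tool_pos: [0.399, -0.3652, 0.2558]
tool_rot: [-0.0, 0.985, 0.171, -0.0]
contact_force: [0.7, -0.3, -0.1]
gripper_width: 0.604
grasp_force: 0.0
```

move_arm([
  [[60,0.042,-0.0243,0,0],[60,0.042,-0.0243,0,0],[60,0.042,-0.0243,0,0],[60,0.042,-0.0243,0,0],[60,0.042,-0.0243,0,0]],
])

```text
time: 1.35
tool_pos: [0.4931, -0.2542, 0.2558]
tool_rot: [-0.0, 0.985, 0.171, -0.0]
contact_force: [1.2, -0.0, 0.1]
gripper_width: 0.6
grasp_force: 0.0
```

move_arm([
  [[60,0,0,0,-0.975],[60,0,0,0,-0.975],[60,0,0,0,-0.975],[60,0,0,0,-0.975],[60,0,0,0,-0.975]],
])

```text
time: 1.77
tool_pos: [0.4924, -0.2552, 0.2556]
tool_rot: [-0.0, 0.909, 0.416, -0.0]
contact_force: [0.3, 0.4, -0.1]
gripper_width: 0.598
grasp_force: 0.0
```

move_arm([
  [[60,0,0,0,-0.975],[60,0,0,0,-0.975],[60,0,0,0,-0.975],[60,0,0,0,-0.975],[60,0,0,0,-0.975]],
])

```text
time: 2.18
tool_pos: [0.4923, -0.2554, 0.2556]
tool_rot: [-0.001, 0.775, 0.632, -0.0]
contact_force: [0.2, -0.8, 0.4]
gripper_width: 0.603
grasp_force: 0.0
```

move_arm([
  [[60,0,0,0,-0.985],[60,0,0,0,0],[60,0,0,0,0],[60,0,0,0,0]],
])

```text
time: 2.52
tool_pos: [0.4924, -0.2555, 0.256]
tool_rot: [-0.0, 0.744, 0.669, -0.0]
contact_force: [0.0, 0.5, -0.3]
gripper_width: 0.603
grasp_force: 0.0
```

Run:
```python
from h import *
t=cv2.cvtColor(grab_frame("top"),4);s=cv2.cvtColor(grab_frame("side"),4)
cv2.imwrite("pics/top1.png",t);cv2.imwrite("pics/side1.png",s)
o=np.hstack([cv2.resize(t[150:270,230:390],(400,300),interpolation=2),cv2.resize(s[80:200,210:370],(400,300),interpolation=2)])
cv2.imwrite("pics/c2.png",o)
```

```text
(no output)
```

View pics/c2.png

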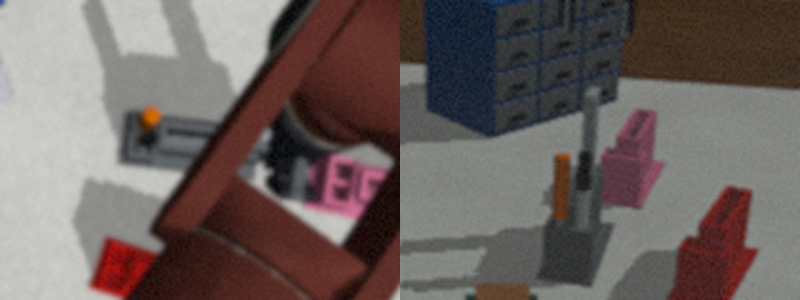

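Side crop: the finger tips show at about (570,30) and (630,30), straddling the square's top at (592,92). The top view is blocked by the arm. I'll check the alignment numerically.

Run:
```python
from h import *
g=lambda X:((proj("side",X)-[210,80])*2.5+[400,0]).round(0).tolist()
p=np.array([.4924,-.2555]);x=np.array([np.cos(-.1065),np.sin(-.1065)]);
print("tips",g([[*(p+x*s*.0255),.236] for s in(-1,1)]))
print("sq top at tcp",g([[*(p+x*s),.171] for s in(-.006,0,.006)]))
s=cv2.imread("pics/side1.png"); r=cv2.resize(s[80:220,250:350],(600,600*14//10)[:2],interpolation=2); 
# edges of the leg at several rows
for v in (120,125,130,135,140): print(v,s[v,270:300].mean(1).round(0).astype(int).tolist())
cv2.imwrite("pics/c3.png",cv2.resize(s[70:190,240:340],(600,600),interpolation=2))
```

```text
tips [[619.0, 32.0], [571.0, 28.0]]
sq top at tcp [[597.0, 91.0], [591.0, 90.0], [586.0, 90.0]]
120 [55, 54, 57, 52, 49, 49, 47, 55, 58, 56, 55, 51, 52, 58, 67, 70, 73, 75, 81, 75, 58, 45, 48, 64, 70, 81, 110, 126, 132, 134]
125 [33, 46, 49, 41, 52, 48, 57, 67, 75, 82, 108, 118, 115, 92, 67, 71, 66, 75, 86, 109, 125, 128, 130, 128, 128, 124, 125, 127, 127, 127]
130 [131, 131, 131, 132, 136, 130, 132, 133, 133, 130, 132, 131, 116, 87, 75, 67, 74, 77, 90, 118, 133, 130, 131, 131, 131, 127, 129, 131, 123, 115]
135 [127, 131, 126, 135, 130, 129, 129, 127, 129, 129, 133, 125, 111, 80, 64, 73, 73, 81, 95, 123, 133, 127, 128, 133, 132, 132, 102, 78, 78, 79]
140 [132, 131, 130, 126, 124, 128, 125, 131, 136, 131, 127, 106, 79, 56, 55, 52, 67, 86, 112, 131, 129, 119, 97, 77, 68, 70, 72, 69, 73, 67]
```

View pics/c3.png

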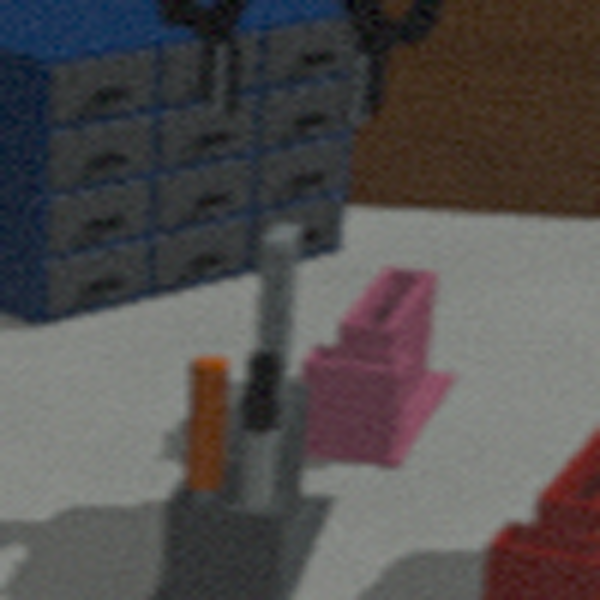

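The fingers straddle the leg and its top matches the prediction (row 116, column 286). Descending to TCP z 0.135.

move_arm([
  [[60,0,0,0.04,0],[60,0,0,0.04,0],[60,0,0,0.04,0],[60,0,0,0.04,0],[60,0,0,0.04,0]],
])

```text
time: 3.03
tool_pos: [0.4926, -0.2556, 0.1354]
tool_rot: [0.0, 0.743, 0.669, 0.0]
contact_force: [0.4, -0.9, 0.2]
gripper_width: 0.6
grasp_force: 0.0
```

move_arm([
  [[60,0,0,0,0],[0,0,0,0,0],[0,0,0,0,0],[0,0,0,0,0],[0,0,0,0,0]],
])

```text
time: 3.45
tool_pos: [0.4937, -0.2565, 0.1389]
tool_rot: [0.002, 0.743, 0.669, 0.0]
contact_force: [-1.0, 0.1, 4.3]
gripper_width: 0.132
grasp_force: 59.2
```

move_arm([
  [[0,0,0,0,0],[0,0,0,0,0],[0,0,0,0,0],[0,0,0,0,0],[0,0,0,0,0]],
])

```text
time: 3.87
tool_pos: [0.4937, -0.2565, 0.1389]
tool_rot: [0.002, 0.743, 0.669, 0.0]
contact_force: [-0.9, -0.1, 6.8]
gripper_width: 0.136
grasp_force: 59.7
```

move_arm([
  [[0,0,0,-0.02,0],[0,0,0,-0.03,0],[0,0,0,-0.03,0],[0,0,0,-0.03,0],[0,0,0,-0.03,0]],
])

```text
time: 4.28
tool_pos: [0.4921, -0.2552, 0.2209]
tool_rot: [-0.001, 0.743, 0.669, -0.0]
contact_force: [0.8, -0.7, -3.7]
gripper_width: 0.135
grasp_force: 58.7
```

move_arm([
  [[0,0,0,-0.03,0],[0,0,0,-0.04,0],[0,0,0,-0.04,0],[0,0,0,-0.03,0],[0,0,0,0,0]],
])

```text
time: 4.7
tool_pos: [0.4939, -0.2564, 0.3098]
tool_rot: [0.004, 0.743, 0.669, 0.001]
contact_force: [0.4, -0.5, -2.6]
gripper_width: 0.133
grasp_force: 58.8
```

move_arm([
  [[0,0,0,0,0],[0,0,0,0,0],[0,0,0,0,0]],
])

```text
time: 4.95
tool_pos: [0.4917, -0.255, 0.3017]
tool_rot: [-0.002, 0.743, 0.669, -0.0]
contact_force: [-0.1, -0.5, -3.8]
gripper_width: 0.136
grasp_force: 58.7
```

Run:
```python
from h import *
t=cv2.cvtColor(grab_frame("top"),4);s=cv2.cvtColor(grab_frame("side"),4)
cv2.imwrite("pics/top2.png",t);cv2.imwrite("pics/side2.png",s)
cv2.imwrite("pics/c4.png",cv2.resize(s[30:190,200:360],(600,600),interpolation=2))
```

```text
(no output)
```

View pics/c4.png

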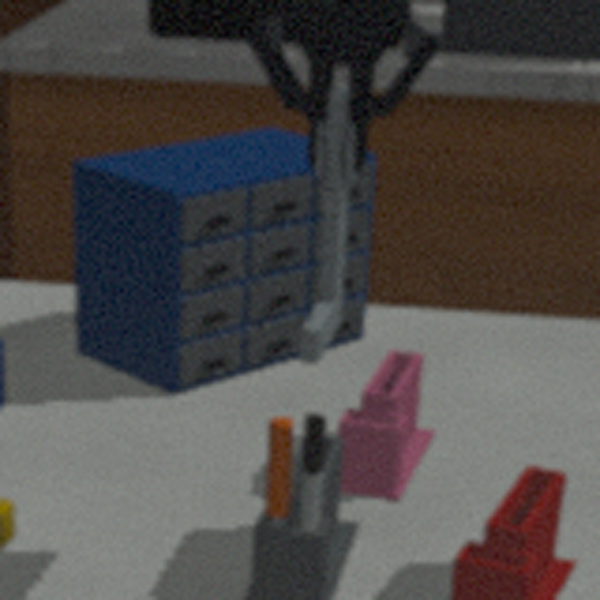

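Side crop: the square hangs upright in the jaws, clear of the holder, with its short leg's end at (320,340). Marker and driver are still in place. I'll raise it a bit more and carry it over the stand.

move_arm([
  [[0,0.02,-0.001,-0.008,0],[0,0.045,-0.0027,-0.008,0],[0,0.05,-0.0027,-0.008,0],[0,0.05,-0.0027,-0.008,0],[0,0.05,-0.0027,0,0]],
])

```text
time: 5.47
tool_pos: [0.499, -0.1248, 0.3246]
tool_rot: [0.0, 0.743, 0.669, 0.001]
contact_force: [0.7, 0.2, -3.4]
gripper_width: 0.133
grasp_force: 58.8
```

move_arm([
  [[0,0.05,-0.0027,0,0],[0,0.05,-0.0027,0,0],[0,0.05,-0.0027,0,0],[0,0.05,-0.0027,0,0],[0,0.05,-0.0027,0,0]],
])

```text
time: 5.88
tool_pos: [0.5058, 0.0256, 0.3234]
tool_rot: [-0.0, 0.743, 0.67, -0.0]
contact_force: [0.7, -0.1, -3.4]
gripper_width: 0.132
grasp_force: 58.8
```

move_arm([
  [[0,0.05,-0.0027,0,0],[0,0.05,-0.0027,0,0],[0,0.05,-0.0027,0,0],[0,0.05,-0.0027,0,0],[0,0.05,-0.0027,0,0]],
])

```text
time: 6.3
tool_pos: [0.5131, 0.1756, 0.3234]
tool_rot: [-0.0, 0.743, 0.67, -0.0]
contact_force: [0.6, -0.5, -2.9]
gripper_width: 0.131
grasp_force: 58.8
```

move_arm([
  [[0,0.045,-0.0027,0,0],[0,0.02,0,0,0],[0,0,0,0,-0.92],[0,0,0,0,-0.92],[0,0,0,0,-0.92]],
])

```text
time: 6.72
tool_pos: [0.5158, 0.213, 0.3231]
tool_rot: [-0.0, 0.637, 0.771, -0.001]
contact_force: [0.9, -0.7, -2.7]
gripper_width: 0.131
grasp_force: 58.7
```

move_arm([
  [[0,0,0,0,0],[0,0,0,0,0],[0,0,0,0,0],[0,0,0,0,0],[0,0,0,0,0]],
])

```text
time: 7.13
tool_pos: [0.5163, 0.2123, 0.3235]
tool_rot: [-0.0, 0.639, 0.769, -0.0]
contact_force: [0.8, -0.5, -4.0]
gripper_width: 0.13
grasp_force: 58.7
```

Run:
```python
from h import *
t=cv2.cvtColor(grab_frame("top"),4);s=cv2.cvtColor(grab_frame("side"),4)
cv2.imwrite("pics/top3.png",t);cv2.imwrite("pics/side3.png",s)
o=np.hstack([cv2.resize(t[140:260,90:190],(400,480),interpolation=2),cv2.resize(s[120:320,160:310],(400,480),interpolation=2)])
cv2.imwrite("pics/c5.png",o); print(state()["tool_pos"],state()["tool_rot"])
```

```text
[0.51629708 0.21237028 0.3235019 ] [-2.41348846e-05  6.38973119e-01  7.69229064e-01 -2.21295973e-05]
```

View pics/c5.png

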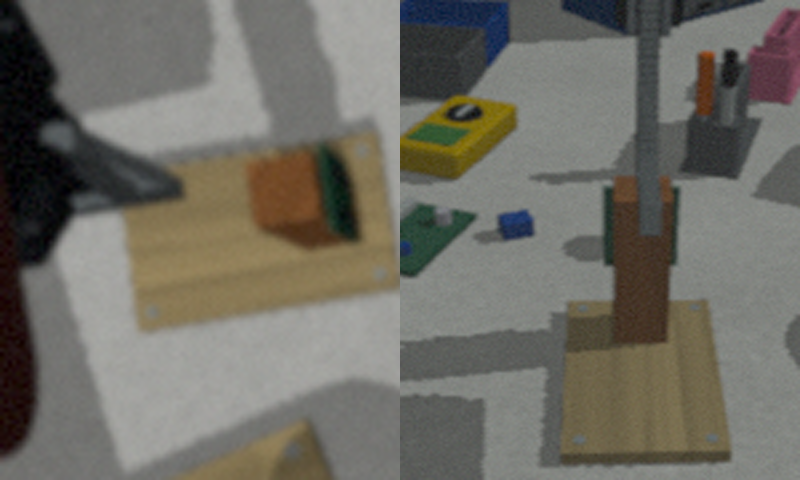

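The crops show the square upright over the plate's +y side. Its heel end is at top-crop (183,187), and the front bottom of its short leg at side-crop (637–660, 235).

Run:
```python
from h import *
a=np.radians(10.55);y=np.array([-np.sin(a),np.cos(a)]);x=np.array([np.cos(a),np.sin(a)])
p=np.array([.5163,.2124]); C=np.array([.5225,.1685])
f=lambda X:(round(float((X[:2]-p)@x)*1e3,1),round(float((X[:2]-p)@y)*1e3,1))
for z in(.185,.19,.195):
    print(z,"toe L/R rel tcp (exp y~75)",[f(X) for X in plane("side",[[160+237*.375-.3,120+235*200/480-.3],[160+260*.375-.3,120+235*200/480-.3]],z)],
     "heel",[f(X) for X in plane("top",[[90+183/4-.4,140+180/4-.4],[90+183/4-.4,140+198/4-.4]],z)])
print("corner rel",f(C))
# side edges of leg: centre per row vs vertical through tcp
s=cv2.imread("pics/side3.png").astype(float).mean(2)
for v in(170,180,190,200,208,214): print(v,s[v,240:268].astype(int).tolist())
```

```text
0.185 toe L/R rel tcp (exp y~75) [(6.6, 63.9), (-6.6, 64.0)] heel [(5.7, -17.1), (-4.6, -15.8)]
0.19 toe L/R rel tcp (exp y~75) [(6.9, 71.7), (-6.1, 71.8)] heel [(4.7, -18.5), (-5.5, -17.2)]
0.195 toe L/R rel tcp (exp y~75) [(7.2, 79.4), (-5.6, 79.6)] heel [(3.7, -20.0), (-6.5, -18.6)]
corner rel (-1.9, -44.3)
170 [129, 135, 128, 134, 134, 129, 134, 129, 100, 69, 70, 69, 75, 74, 74, 75, 89, 116, 126, 128, 129, 129, 121, 111, 102, 105, 96, 87]
180 [131, 133, 131, 129, 108, 92, 95, 86, 70, 64, 69, 74, 72, 72, 76, 75, 77, 84, 93, 85, 93, 89, 91, 91, 91, 91, 89, 66]
190 [101, 92, 93, 90, 86, 92, 91, 91, 73, 67, 73, 76, 71, 77, 73, 78, 79, 85, 87, 86, 88, 89, 87, 87, 75, 59, 46, 49]
200 [56, 70, 68, 68, 68, 71, 72, 69, 69, 67, 70, 73, 79, 80, 75, 76, 75, 71, 70, 71, 70, 68, 51, 41, 70, 110, 130, 130]
208 [49, 51, 50, 59, 57, 52, 45, 49, 57, 54, 68, 73, 75, 76, 70, 70, 70, 66, 60, 51, 51, 50, 45, 55, 98, 125, 132, 134]
214 [52, 48, 53, 53, 56, 49, 52, 55, 55, 57, 68, 65, 78, 73, 72, 71, 70, 65, 59, 47, 48, 44, 40, 68, 110, 131, 137, 134]
```

move_arm([
  [[0,0,-0.0033,0.03,0],[0,0,0,0.045,0],[0,0,0,0.05,0],[0,0,0,0.05,0],[0,0,0,0.05,0]],
])

```text
time: 7.65
tool_pos: [0.5144, 0.2121, 0.1875]
tool_rot: [0.0, 0.639, 0.769, 0.0]
contact_force: [1.0, 0.4, -2.1]
gripper_width: 0.132
grasp_force: 58.8
```

move_arm([
  [[0,0,0,0.03,0],[0,0,0,0.02,0],[0,0,0,0,0],[0,0,0,0,0],[0,0,0,0,0]],
])

```text
time: 8.07
tool_pos: [0.5157, 0.2124, 0.1606]
tool_rot: [0.001, 0.639, 0.769, 0.001]
contact_force: [0.1, -0.2, -2.8]
gripper_width: 0.131
grasp_force: 58.7
```

move_arm([
  [[0,-0.01,0,0,0],[0,-0.015,0,0,0],[0,-0.008,0,0,0],[0,0,0,0,0],[0,0,0,0,0]],
])

```text
time: 8.48
tool_pos: [0.5183, 0.1922, 0.1589]
tool_rot: [0.0, 0.639, 0.769, 0.0]
contact_force: [0.6, 0.5, -3.0]
gripper_width: 0.136
grasp_force: 58.8
```

Run:
```python
from h import *
t=cv2.cvtColor(grab_frame("top"),4);s=cv2.cvtColor(grab_frame("side"),4)
cv2.imwrite("pics/top4.png",t);cv2.imwrite("pics/side4.png",s)
o=np.hstack([cv2.resize(t[140:260,90:190],(400,480),interpolation=2),cv2.resize(s[180:300,205:295],(400,533),interpolation=2)[:480]])
cv2.imwrite("pics/c6.png",o); print(state()["tool_pos"],state()["tool_rot"])
```

```text
[0.51803878 0.19253971 0.15860972] [-3.74361613e-05  6.38831764e-01  7.69346453e-01  1.02336760e-04]
```

View pics/c6.png

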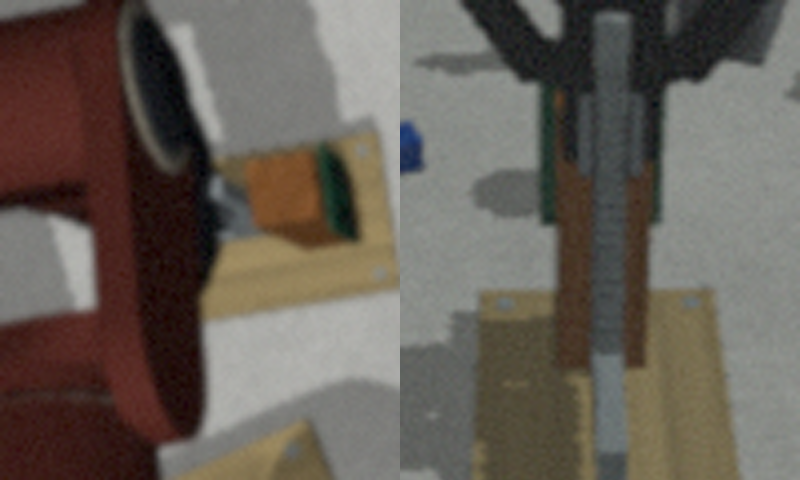

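The crops show the square upright and about 3 mm right (robot side) of the post's middle (610 against 602). It is about 7 mm off the post and 13 mm above the plate. I'll correct sideways and close in slowly.

move_arm([
  [[0,0,0.0035,0.006,0],[0,0,0,0.006,0],[0,0,0,0.005,0],[0,-0.003,0,0,0],[0,-0.003,0,0,0]],
])

```text
time: 9.0
tool_pos: [0.5203, 0.1894, 0.1476]
tool_rot: [-0.0, 0.639, 0.77, -0.001]
contact_force: [-0.2, -0.3, -3.1]
gripper_width: 0.134
grasp_force: 58.7
```

move_arm([
  [[0,0,0,0.002,0],[0,0,0,0.002,0],[0,0,0,0.002,0],[0,0,0,0,0],[0,0,0,0,0]],
])

```text
time: 9.42
tool_pos: [0.5209, 0.1896, 0.1449]
tool_rot: [0.0, 0.639, 0.769, 0.0]
contact_force: [-0.5, -0.8, -1.2]
gripper_width: 0.131
grasp_force: 58.9
```

move_arm([
  [[0,-0.002,0,-0.002,0],[0,-0.002,0,0,0],[0,-0.002,0,0,0],[0,0,0,0,0],[0,0,0,0,0]],
])

```text
time: 9.83
tool_pos: [0.5207, 0.1886, 0.1458]
tool_rot: [-0.003, 0.639, 0.77, 0.002]
contact_force: [-0.2, 10.1, -4.0]
gripper_width: 0.132
grasp_force: 58.7
```

move_arm([
  [[0,-0.0015,0,0,0],[0,-0.0015,0,0,0],[0,0,0,0,0],[0,0,0,0,0],[0,0,0,0,0]],
])

```text
time: 10.25
tool_pos: [0.5207, 0.1886, 0.1459]
tool_rot: [-0.004, 0.638, 0.77, 0.003]
contact_force: [-2.4, 16.6, -3.5]
gripper_width: 0.131
grasp_force: 58.7
```

move_arm([
  [[0,0.004,0,0,0],[0,0,0,0.002,0],[0,0,0,0.002,0],[0,0,0,0.002,0],[0,0,0,0,0]],
])

```text
time: 10.67
tool_pos: [0.5213, 0.1888, 0.1449]
tool_rot: [-0.002, 0.639, 0.77, 0.002]
contact_force: [-6.6, 6.8, 7.6]
gripper_width: 0.134
grasp_force: 60.3
```

move_arm([
  [[0,0,0,0.002,0],[0,0,0,0,0],[0,0,0,0,0]],
])

```text
time: 10.92
tool_pos: [0.5215, 0.1889, 0.1449]
tool_rot: [-0.002, 0.639, 0.77, 0.002]
contact_force: [-8.7, 7.4, 12.1]
gripper_width: 0.131
grasp_force: 60.9
```

move_arm([
  [[0,0,-0.003,-0.001,0],[0,-0.002,0,0,0],[0,0,0,0,0],[0,0,0,0,0],[0,0,0,0,0]],
])

```text
time: 11.33
tool_pos: [0.5207, 0.1887, 0.1449]
tool_rot: [-0.001, 0.638, 0.77, 0.004]
contact_force: [-2.5, 13.6, 6.4]
gripper_width: 0.137
grasp_force: 60.2
```

move_arm([
  [[0,0,0,0,0],[0,0,0,0,0],[0,0,0,0,0],[0,0,0,0,0],[0,0,0,0,0]],
])

```text
time: 11.75
tool_pos: [0.5207, 0.1887, 0.1449]
tool_rot: [-0.001, 0.638, 0.77, 0.004]
contact_force: [-3.6, 13.1, 6.4]
gripper_width: 0.133
grasp_force: 60.2
```

Run:
```python
from h import *
t=cv2.cvtColor(grab_frame("top"),4);s=cv2.cvtColor(grab_frame("side"),4)
cv2.imwrite("pics/top5.png",t);cv2.imwrite("pics/side5.png",s)
o=np.hstack([cv2.resize(t[165:225,130:180],(400,480),interpolation=2),cv2.resize(s[200:308,205:295],(400,480),interpolation=2)])
cv2.imwrite("pics/c7.png",o); S=state(); print(S["tool_pos"],S["tool_rot"],S["contact_force"],S["ft_torque"])
a=np.radians(10.5);y=np.array([-np.sin(a),np.cos(a)]);x=np.array([np.cos(a),np.sin(a)])
H=S["tool_pos"][:2]-.019*y
pts=[[*(H+x*u+y*v),.012] for u,v in((-.006,.092),(.006,.092))]+[[*(H+x*u+y*.092),.036] for u in(-.006,.006)]
print("expect toe in side crop",((proj("side",pts)-[205,200])*4.444+[400,0]).round(0).tolist())
```

```text
[0.52072696 0.18865623 0.14491177] [-0.00126398  0.63838844  0.7697023   0.0041193 ] [-3.85120228 12.95943525  6.11745892] [1.55121924 0.58665735 0.04027566]
expect toe in side crop [[618.0, 426.0], [588.0, 426.0], [619.0, 379.0], [589.0, 380.0]]
```

View pics/c7.png

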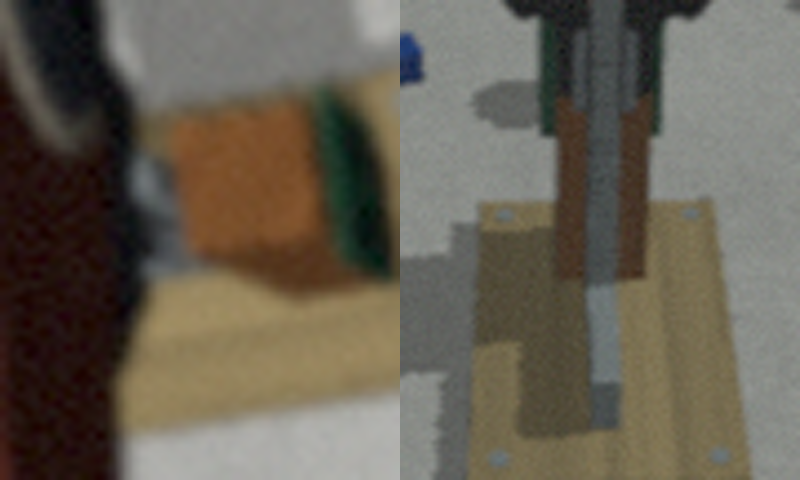

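The crops show the toe at side-crop (590–618, 383–430), matching the prediction of 380–426. The leg is centred on the post (603 against 602), and both contacts are loaded. One last numeric check on the tilt.

Run:
```python
from h import *
a=np.radians(10.5);y=np.array([-np.sin(a),np.cos(a)]);x=np.array([np.cos(a),np.sin(a)])
# calibrate against the post's own foot line: side row of corner; front lower end of leg (inner corner y=32,z=24) and top
s=cv2.imread("pics/side5.png").astype(float)
H=np.array([.5207,.1887])-.019*y
for d in(-2,0,2):
    r=np.radians(d); X=lambda v,z:[*(H+y*(v*np.cos(r)+z*np.sin(r))),.012+z*np.cos(r)-v*np.sin(r)]
    print(d,"toe bot, toe top, inner, top front, top back rows",proj("side",[X(.092,0),X(.092,.024),X(.032,.024),X(.032,.165),X(0,.165)])[:,1].round(1))
g=lambda c,r0,r1:print(c,r0,s[r0:r1,c-1:c+2].mean((1,2)).astype(int).tolist())
g(251,255,305); g(251,178,210)
```

```text
-2 toe bot, toe top, inner, top front, top back rows [294.5 283.7 262.6 195.4 187. ]
0 toe bot, toe top, inner, top front, top back rows [295.9 285.4 263.3 197.6 188.5]
2 toe bot, toe top, inner, top front, top back rows [297.2 287.2 264.1 199.9 190.2]
251 255 [76, 72, 76, 72, 73, 76, 77, 77, 82, 102, 115, 114, 114, 114, 113, 115, 112, 115, 113, 114, 114, 115, 112, 113, 112, 112, 111, 112, 112, 114, 111, 84, 73, 77, 74, 75, 75, 74, 76, 73, 73, 79, 98, 102, 101, 102, 100, 102, 97, 103]
251 178 [32, 32, 31, 28, 27, 34, 34, 34, 30, 34, 67, 105, 106, 86, 80, 79, 82, 82, 78, 78, 80, 75, 76, 75, 74, 76, 75, 74, 74, 76, 75, 77]
```

The measured edge rows (toe bottom 296.4, toe top 285.9, inner corner 263.4, leg top 188–198.5) fit zero tilt to within about 0.5°. Handing in.

```bash
python3 -c "
from h import *
print(job.job_done())"
```

```text
the job is handed in; nothing more can be done
None
```

The job is handed in, with no verdict returned: the square sits in the corner between plate and post, still gripped, pressing about 9 N on the plate and 13 N on the post, and images showed it upright to about 0.5° and centred on the post's face.

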